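# Free a canister cap of unknown thread hand and hold it lifted off

## Robot

A 7-joint arm with a two-finger parallel gripper is mounted at the origin on a cart in front of the work surface, level with it; the furniture and walls round the work are solid. World frame = base frame: x ahead of the robot, y to its left, z up, the work surface at z = 0. Lengths are in mm, angles in rad, forces in N, time in s.
With the tool pointing down it reaches from about 400 to 875 mm from the base axis. Payload 19.3 kg.
Tool frame: the origin (TCP) lies on the mounting face of the last link; the fingertips stand 173 mm ahead of it and the grasp point (between the pads) lies 155 mm ahead of it; z points along the fingers, y is the line along which they close (so a half turn about z gives the same grasp; the last joint's range is limited). The gripper opens to 85 mm and grips with 20 to 120 N. Pads are 22 mm wide; open, the fingers measure 114 mm over their backs; the gripper's body (76 mm by 85 mm) begins 54 mm behind the grasp point. The pads swing forward as they close: fully open they stand 13 mm farther back than shut.
Start: joints at [-1.344, 0.521, -0.036, 1.599, 0.021, 1.021, -0.113], TCP at [182.808, 597.663, 404.691] pointing down, gripper open.
Joint ranges: [-2.91, 2.91], [-0.3, 2.13], [-1.5, 1.42], [0.17, 2.43], [-1.26, 4.41], [0.16, 1.93], [-2.52, 2.52]. Speed limits (rad/s): [1.89, 1.89, 2.39, 2.39, 3.01, 3.01, 3.01].

## Interface

Orientations are given as a rotation vector (axis times angle).
In Python, from rig import * gives the robot as it stands.
- The arm moves only by the tool carry_out, never from a script. Its argument "commands" is a list of rows, each a list of 3 entries, a list of its own where there are three numbers: the shift along the tool's x, y, z in fractions of the full range, 1 being 300 mm, then the turn about the tool's z in a scale on which 1.0 is 90 degrees, then the opening, from 0 (shut) to 1 (fully open). In form: [[[tx, ty, tz], spin, gripper], ...]. A call has 1 to 5 rows; each row is the pose to reach, as a shift and turn from the pose commanded when the call began, along the tool's axes at that moment; what a row does not reach only later rows make up. A row lasts 1/10 s, in which the tool goes at most 50 mm and 8.59 degrees, less where a joint would pass 70% of its speed; a pose out of reach is approached as far as the arm can. A shift or turn number past 1, either way, is cut back to 1. A call with a gripper value outside its range is refused whole. The fingers move at their own pace and stop on an object; the grip force is fixed at half the most. Time passes only in rows, so rows that repeat a pose let the fingers close. It gives the time, the measured TCP pose, the force, the opening and the grip force at its end, in the units of the state.
- read_state(): the state, without advancing time (a new reading comes with each control period).
- grab_frame(name): name is "side" or "top"; returns the picture (400x640x3 uint8, red, green, blue); there is no depth.
- camera_model(name): a dict with "mtx" (3x3 intrinsics, pixels), "world_to_cam" (4x4, takes a point from world to camera coordinates). Camera axes: x right, y up, looking along -z (the intrinsics and any distortion apply to the point x, -y, -z); pixel columns grow to the right and rows downward; lengths in mm; the calibration is good to about 2 mm. A picture is of the moment at which its call begins. camera_model takes no time and is no camera call.
- sign_off(): hands the job in; it is judged then, once.
The state is a dict: "time": time; "q": joint angles; "qd": joint speeds; "joint_torque": joint torques, N m; "position": TCP position; "orientation": TCP orientation; "ft_force": force on the tool from outside, world axes, zero at the start; "ft_torque": the same for the moment, N m; "finger_gap": finger opening in mm; "grip_force": force on a finger pad.
Only numpy, scipy, OpenCV 4.12 (cv2) and the standard library are available. Lean on these libraries where they do the work, as an engineer would, in place of code of your own. Each camera call takes 0.05 s, during which the arm holds its last target. There are 200 camera calls.

## Task

Swing the hasp on the refill canister off its catch and wide open, about a quarter turn, clear of the cap. The cap may have a right-hand or a left-hand thread and nothing outside shows which: find out by trying, loosen it the way it goes and lift it straight up. Finish while still holding the cap in the gripper, upright and still, at least 6 cm above the neck's rim; do not put it down or let go, and leave the other things on the desk where they are.

Things in the scene. Friction and masses are not known exactly. Their poses are not given: they have to be found in the camera images.
- canister: Bare aluminium refill canister, immovable. Origin on the desk under its axis, z up. Steel base plate 90 (x) x 150 (y) x 10 mm. Round neck 58 mm across, rim 85 mm above the desk. Slim hasp post (13 mm thick, 126 mm tall) at y = +62 mm, slim catch pin (11 mm thick, 124 mm tall) at y = -52 mm, both at x = 0.
- neck_rim (a point): Centre of the neck's rim, 85 mm above the desk, where the skirt sits. Thread: turned the wrong way the cap meets a hard stop 0.2 to 0.3 rad from parallel; the right way it runs easily to a hard stop 0.96 rad (55 deg) from parallel; it lifts straight off at this stop or up to 0.15 rad before it. The right way differs between starts. Turning does not raise it; locked it has 3 mm of vertical play.
- hasp_pivot (a point): Pivot of the hasp (vertical hinge axis) on top of the post, 120 mm above the desk, at canister (0, +62) mm. The hasp is a flat steel bar, 16 mm wide, 4 mm thick, about 130 mm long, its top 122 mm above the desk.
- hasp (a joint): Upright hinge of the hasp, rad; stays where left (friction 0.04 N m). 0: bar lies over the cap along the canister's -y from the pivot, hooked round the catch pin. Grows clockwise seen from above, the knob going from the pivot's -y side to its -x side; hard stop at 1.75. Over 1.3 the bar is clear of the cap.
- hasp_knob (a point): Middle of the upright round black knob on the hasp (14 mm diameter, from 122 to 150 mm above the desk), 90 mm from the pivot; this point is 137 mm above the desk. It moves with the hasp and can be pinched from above or pushed.
- cap: Loose grey plastic cap, 100 g: ribbed grip 48 mm in diameter, over a skirt 52 mm across and 6 mm high; 30 mm tall in all; low rib on top along its y. Origin: centre of the skirt's underside. Below it a stem reaches 22 mm into the neck with two lugs, 38 mm across along the cap's y, for a short bayonet thread. Closed: its axes parallel to the canister's within 0.1 rad.
- cap_grip (a point): On the cap's axis 18 mm above its underside: height for the middle of a grasp across the 48 mm ribbed side from above.
- usb_stick: Bystander: usb stick, 18x56x8 mm, lying on the desk beside the canister. Leave alone.
- bit_block: Bystander: block of screw bits, 26x90x29 mm, standing on the desk beside the canister. Leave alone.
- screw_jar: Bystander: screw jar with ribbed lid, 54x54x66 mm, standing on the desk near the canister. Leave alone.
- heatsink: Bystander: black heat sink, 40x40x22 mm. Leave alone.
- tape_measure: Bystander: pocket tape measure, 36x69x62 mm. Leave alone.
- divider_tray: Bystander: clear divided tray, 95x119x35 mm. Leave alone.
There are look-alikes about, which are no part of the job. Leave any purple look-alike of the cap alone.

How it is judged:
By the outcome, as a careful person would: the job done as asked, in the order asked, and still so for the second after the job is handed in, while the arm keeps its last pose, push and grip.
It also fails if it takes over 56 s, if anything falls off the work surface, if the arm or the gripper's body presses on something with over 40 N, if the wrist force passes 120 N, or if a joint passes its speed limit or range.

## Working session

There is one attempt and no reset: what is moved stays moved. The work goes in short steps, Python scripts to look and compute and a tool call to move; the robot and the scene stay as the last step left them, time stands still between calls to the robot, and variables do not carry over. Pictures are saved under pics/ and viewed, at most 10 in all, crops included, and the job is handed in when it is done.

Besides the shell and the picture viewer there is one more tool, called after "Emit:" as name([rows], argument=value, ...), one row to a line, values as JSON. carry_out: Moves the arm, as the interface text tells. Its arguments: {"type":"object","properties":{"commands":{"type":"array","items":{"type":"array"}}},"required":["commands"]}

```bash
mkdir -p pics; ls; python3 - <<'E'
from rig import *
import cv2
for n in("top","side"):
    f=grab_frame(n); cv2.imwrite(f"pics/{n}0.png",f[:,:,::-1]); m=camera_model(n); print({k:(v.round(3).tolist() if hasattr(v,'round') else v) for k,v in m.items()})
s=read_state(); print(s)
E
```

```text
pics
{'mtx': [[416.145, 0.0, 316.518], [0.0, 416.145, 199.512], [0.0, 0.0, 1.0]], 'world_to_cam': [[-0.002, -1.0, -0.004, -16.733], [0.99, -0.003, 0.143, -601.826], [-0.143, -0.004, 0.99, -882.333], [0.0, 0.0, 0.0, 1.0]]}
{'mtx': [[435.099, 0.0, 320.365], [0.0, 435.099, 195.822], [0.0, 0.0, 1.0]], 'world_to_cam': [[0.969, -0.246, 0.001, -547.704], [0.16, 0.633, 0.757, -151.641], [-0.187, -0.734, 0.653, -977.582], [0.0, 0.0, 0.0, 1.0]]}
{'time': 0.1, 'q': array([-1.34420095,  0.52198999, -0.03632058,  1.59993746,  0.02126059,
        1.02110427, -0.11276107]), 'qd': array([-0.00052   ,  0.00093595,  0.00053441, -0.00319674,  0.00044565,
        0.00120018,  0.00057416]), 'joint_torque': array([ 3.39894948e-03, -9.28485417e+01,  1.98399268e+00, -3.70525539e+01,
        1.81179569e-02,  5.45595496e-03,  3.62760591e-05]), 'position': array([182.78223748, 597.55164011, 404.16596322]), 'orientation': array([-4.64408665e-01, -3.10704883e+00,  1.65396700e-03]), 'ft_force': array([-0.24042909, -0.59584676,  0.38816353]), 'ft_torque': array([-0.06443923, -0.02017288, -0.0214657 ]), 'grip_force': 0.0, 'finger_gap': 85.21469305090747}
```

View pics/top0.png

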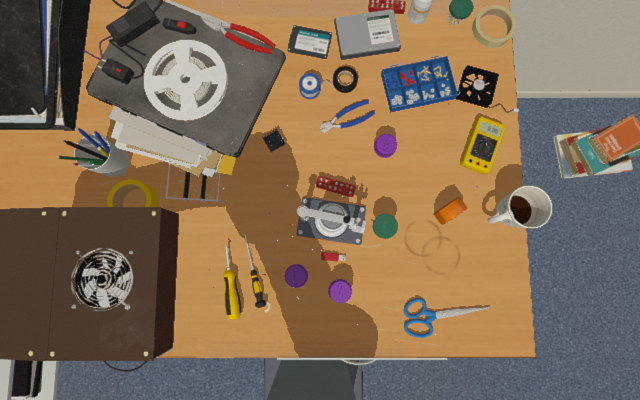

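View pics/side0.png

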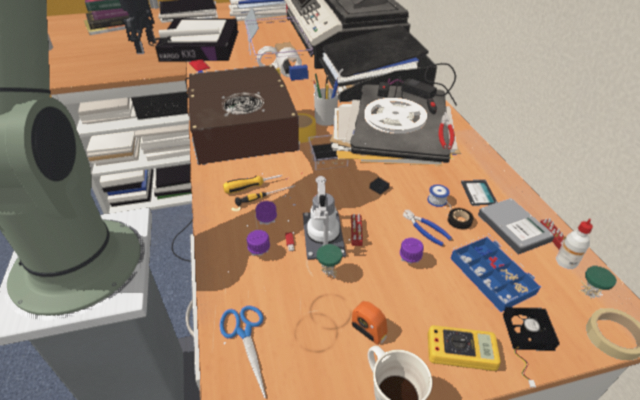

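The canister sits at top (332,220) and side (323,225). The purple caps are at top (296,275), (340,291), (385,145) and are look-alikes to leave alone. The candidate cap is the grey one under the bar on the canister. I'll confirm it in one enlarged crop of both views.

```bash
python3 - <<'E'
import cv2,numpy as np
a=cv2.imread("pics/top0.png")[165:270,280:410]; b=cv2.imread("pics/side0.png")[165:270,265:395]
f=lambda i:cv2.resize(i,None,fx=3,fy=5.5*3/5.5,interpolation=cv2.INTER_CUBIC)
cv2.imwrite("pics/c0.png",np.hstack([f(a),f(b)]))
E
```

```text
(no output)
```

View pics/c0.png

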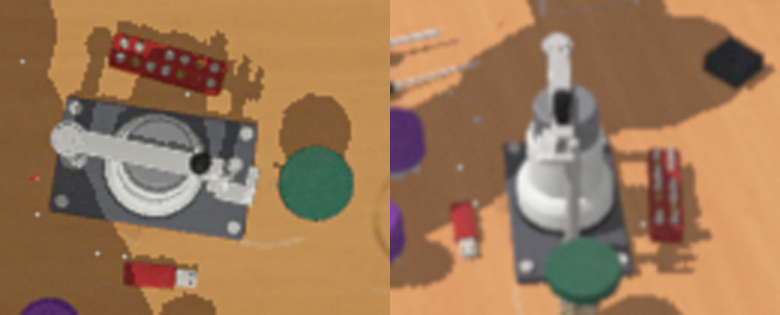

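The crop shows, in full-image top pixels: the pivot at about (302.7,211), the black knob at (346.7,219), and the grey cap under the bar at about (332,216). The base plate's corners are clear. The bar points right, along world -y, towards the green-lidded jar at (385,226). The grey cap on the neck is the one meant. The purple ones are not.

```bash
cat > h.py <<'E'
from rig import *
import numpy as np, cv2
from scipy.spatial.transform import Rotation as R
def ray(n,p,z):
    m=camera_model(n); K=np.array(m["mtx"]);W=np.array(m["world_to_cam"])
    d=np.array([(p[0]-K[0,2])/K[0,0],-(p[1]-K[1,2])/K[1,1],-1.])
    c=-W[:3,:3].T@W[:3,3]; d=W[:3,:3].T@d
    return c+d*(z-c[2])/d[2]
def proj(n,P):
    m=camera_model(n); K=np.array(m["mtx"]);W=np.array(m["world_to_cam"])
    c=W[:3,:3]@np.array(P,float)+W[:3,3]; return np.array([K[0,0]*c[0]/-c[2]+K[0,2],K[1,1]*-c[1]/-c[2]+K[1,2]])
def tool(s=None):
    s=s or read_state(); return np.array(s["position"]),R.from_rotvec(s["orientation"]).as_matrix()
E
python3 - <<'E'
from h import *
t=lambda p:(p[0]/3+280-.33,p[1]/3+165-.33)
cs=np.array([ray("top",t(p),10) for p in[(70,97),(257,122),(243,238),(52,212)]])
print("corners",cs.round(0).tolist(),"centre",cs.mean(0).round(1))
d=(cs[0]-cs[1]+cs[3]-cs[2]);print("len",np.linalg.norm(cs[0]-cs[1]),np.linalg.norm(cs[1]-cs[2]),"yaw y-axis",np.arctan2(d[1],d[0])-np.pi/2)
print("pivot",ray("top",t((68,138)),124)); k=ray("top",t((200,162)),148);print("knob",k, "side sees",proj("side",k))
print("jar top",ray("top",t((316,183)),66))
im=cv2.imread("pics/side0.png");x=im[165:270,265:395];m=(x.max(2)<45)
n,l,st,c=cv2.connectedComponentsWithStats(m[:60].astype(np.uint8));print([(s.tolist(),(q+[265,165]).round(1).tolist()) for s,q in zip(st,c) if s[4]>8])
im=cv2.imread("pics/top0.png");x=im[165:270,280:410];m=(x.max(2)<45)
n,l,st,c=cv2.connectedComponentsWithStats(m.astype(np.uint8));print([(s.tolist(),(q+[280,165]).round(1).tolist()) for s,q in zip(st,c) if s[4]>8])
p,M=tool();print(p,M.round(2).tolist())
E
```

```text
corners [[613.0, 13.0, 10.0], [593.0, -130.0, 10.0], [504.0, -118.0, 10.0], [524.0, 27.0, 10.0]] centre [558.5 -52.1  10. ]
len 144.71048822677642 89.25508421481504 yaw y-axis -0.13712217182567166
pivot [567.42064504  10.1844006  124.        ]
knob [548.63626117 -76.85051449 148.        ] side sees [321.79617579 195.94540067]
jar top [ 541.32986071 -165.23300929   66.        ]
[([0, 0, 130, 60, 7638], [328.7, 194.6]), ([106, 14, 17, 14, 133], [378.3, 185.7]), ([56, 32, 4, 9, 29], [322.3, 200.7])]
[([0, 0, 130, 105, 13627], [344.5, 217.0]), ([64, 51, 6, 7, 23], [346.4, 218.4])]
[182.78223748 597.55164011 404.16596322] [[-0.96, 0.29, -0.0], [0.29, 0.96, -0.0], [-0.0, -0.0, -1.0]]
```

```bash
cat >> h.py <<'E'
def tri(a,b):
    A=ray("top",a,0);B=ray("top",a,200);C=ray("side",b,0);D=ray("side",b,200);u,v=B-A,D-C
    s,t=np.linalg.lstsq(np.c_[u,-v],C-A,rcond=None)[0];return (A+s*u+C+t*v)/2,np.linalg.norm(A+s*u-C-t*v)
def shift(P):  # cm along tool axes to put grasp axis over P (x,y,z of TCP)
    p,M=tool(); return (M.T@(np.array(P)-p)/10).round(2)
E
python3 - <<'E'
from h import *
print(tri((346.4,218.4),(322.3,200.7)))
print("pivot",tri((302.7-.3,211-.3),(265+(557-390)/3-.3,165+42/3-.3)))
c=np.array([558.5,-52.1]);ya=-.137
for z in(85,115):print(proj("top",[*c,z]),proj("side",[*c,z]))
print(shift([552,-78,404]),np.arctan2(*tool()[1][1::-1,1]))
print(proj("side",[549,-77,140]), proj("side",[555,-80,140]))
E
```

```text
(array([549.99857476, -77.78617888, 135.07576888]), np.float64(0.8777131985672436))
pivot (array([567.45631532,  10.03324349, 124.13758304]), np.float64(0.22762958960807975))
[332.55292847 216.94554925] [323.21953787 209.33971359]
[333.050541   215.45336314] [323.28470673 199.41010508]
[-55.06 -53.81   0.08] 1.2740543309603267
[321.96790624 198.78870532] [325.03257907 199.23031659]
```

The rows are not in the units I measure in: shifts go in shares of 300 mm and turns go in shares of 90 degrees. I convert before sending: -17.9 cm / 30 = -0.5967, -17.5 cm / 30 = -0.5833, 0.28 rad / 1.5708 = 0.1783.

Emit:
carry_out([
  [[-0.12,-0.1167,0],0.0891,0.4],
  [[-0.24,-0.2333,0],0.1783,0.4],
  [[-0.3567,-0.35,0],0.2674,0.4],
  [[-0.4767,-0.4667,0],0.3565,0.4],
  [[-0.5967,-0.5833,0],0.4456,0.4],
])

```text
time: 0.6
position: [303.1, 376.3, 404.6]
orientation: [-1.51, -2.755, 0.0]
ft_force: [1.5, 0.3, 1.0]
finger_gap: 34.4
grip_force: 0.0
```

```bash
python3 - <<'E'
from h import *
p,M=tool();print(p,shift([552,-78,404]),np.arctan2(M[1,1],M[0,1]),read_state()["q"].round(2))
E
```

```text
[303.1136799  376.33868635 404.63149565] [-51.69  -3.48   0.06] 0.5682840250856908 [-1.15  0.3   0.17  1.97 -0.07  0.88 -0.38]
```

In the tool's units: -24.5 cm / 30 = -0.8167, -19.6 cm / 30 = -0.6533, 0.7 rad / 1.5708 = 0.4456.

Emit:
carry_out([
  [[-0.1633,-0.0133,0],0.0891,0.4],
  [[-0.3267,-0.0233,0],0.1783,0.4],
  [[-0.49,-0.0333,0],0.2674,0.4],
  [[-0.6533,-0.0467,0],0.3565,0.4],
  [[-0.8167,-0.0567,0],0.4456,0.4],
])

```text
time: 1.1
position: [421.7, 161.4, 404.8]
orientation: [-2.362, -2.071, -0.0]
ft_force: [1.2, -0.2, -1.0]
finger_gap: 34.0
grip_force: 0.0
```

```bash
python3 - <<'E'
from h import *
p,M=tool();print(p,shift([552,-78,404]),np.arctan2(M[1,1],M[0,1]),read_state()["q"].round(2))
E
```

```text
[421.74301315 161.42636131 404.81146799] [-22.03  16.05   0.08] -0.13151518283256755 [-0.85  0.26  0.42  2.05 -0.14  0.85 -0.47]
```

In the tool's units: -19.5 cm / 30 = -0.65, -15.6 cm / 30 = -0.52, 0.06 rad / 1.5708 = 0.0382.

Emit:
carry_out([
  [[-0.13,0.0967,0],0.0382,0.4],
  [[-0.26,0.19,0],0.0382,0.4],
  [[-0.39,0.2833,0],0.0382,0.4],
  [[-0.52,0.38,0],0.0382,0.4],
  [[-0.65,0.4733,0],0.0382,0.4],
])

```text
time: 1.6
position: [538.3, -49.8, 404.6]
orientation: [-2.418, -2.006, 0.0]
ft_force: [0.5, 1.5, -0.1]
finger_gap: 34.3
grip_force: 0.0
```

```bash
python3 - <<'E'
from h import *
p,M=tool();print(p,shift([551,-78,303]),np.arctan2(M[1,1],M[0,1]),read_state()["q"].round(2))
E
```

```text
[538.34862987 -49.78516265 404.58818174] [-2.54  1.77 10.16] -0.18569181170882604 [-0.38  0.43  0.49  1.84 -0.24  0.93  0.03]
```

Emit:
carry_out([
  [[-0.0833,0.06,0],0,0.4],
  [[-0.0833,0.06,0.1167],0,0.4],
  [[-0.0833,0.06,0.2333],0,0.4],
  [[-0.0833,0.06,0.3367],0,0.4],
  [[-0.0833,0.06,0.3367],0,0.4],
])

```text
time: 2.1
position: [549.7, -75.7, 300.5]
orientation: [-2.415, -2.003, 0.007]
ft_force: [0.2, 0.6, -0.3]
finger_gap: 34.4
grip_force: 0.0
```

```bash
cat > arc.py <<'E'
from h import *
import sys
a0,a1=map(float,sys.argv[1:3])  # hasp bearing offsets (rad from measured start)
P=np.array([567.5,10.]);k0=np.array([550,-77.8])-P
p,M=tool()
b=np.arctan2(M[1,1],M[0,1])
for i in range(1,6):
    a=a0+(a1-a0)*i/5; k=P+R.from_euler('z',-a).as_matrix()[:2,:2]@k0
    t=M.T@np.array([k[0]-p[0],k[1]-p[1],0])/10
    want=-.19-a
    print(t.round(1),round(b-want,2))
print(p,read_state()["ft_force"],read_state()["q"].round(2))
E
python3 - <<'E'
from h import *
f=[grab_frame(n)[130:290,250:420] for n in("top","side")]
cv2.imwrite("pics/c1.png",cv2.resize(np.hstack(f)[:,:,::-1],None,fx=2.3,fy=2.3,interpolation=cv2.INTER_CUBIC))
E
python3 arc.py 0 .5
```

```text
[-0.1 -0.9  0. ] 0.1
[ 0.  -1.8  0. ] 0.2
[ 0.2 -2.7  0. ] 0.3
[ 0.6 -3.5  0. ] 0.4
[ 1.  -4.3  0. ] 0.5
[550.90201284 -76.0338282  304.22154506] [0.64312514 0.23277523 0.22838012] [-0.27  0.59  0.42  1.89 -0.34  0.74  0.16]
```

View pics/c1.png

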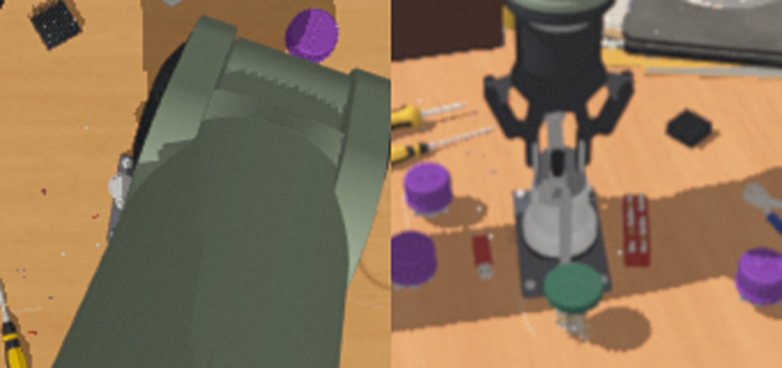

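The side view shows the fingers straddling the black knob at crop (558,165), with clearance on both sides. The top view is hidden by the arm. Next I push along the arc.

In the tool's units: -4.3 cm / 30 = -0.1433, -3.5 cm / 30 = -0.1167, 0.5 rad / 1.5708 = 0.3183.

Emit:
carry_out([
  [[-0.0033,-0.03,0],0.0637,0.3],
  [[0,-0.06,0],0.1273,0.3],
  [[0.0067,-0.09,0],0.191,0.3],
  [[0.02,-0.1167,0],0.2546,0.3],
  [[0.0333,-0.1433,0],0.3183,0.3],
])

```text
time: 2.7
position: [510.6, -58.0, 305.8]
orientation: [2.841, 1.339, 0.005]
ft_force: [0.2, -0.7, -0.1]
finger_gap: 25.5
grip_force: 0.3
```

```bash
python3 arc.py .5 1.0
```

```text
[-0.  -0.9 -0. ] 0.1
[ 0.1 -1.8 -0. ] 0.2
[ 0.3 -2.6 -0. ] 0.3
[ 0.6 -3.5 -0. ] 0.4
[ 1.  -4.3 -0. ] 0.5
[510.62702808 -57.96938789 305.77714279] [ 0.18053877 -0.67536496 -0.05262174] [-0.41  0.56  0.56  2.   -0.45  0.7  -0.26]
```

In the tool's units: -4.3 cm / 30 = -0.1433, -3.5 cm / 30 = -0.1167, 0.5 rad / 1.5708 = 0.3183.

Emit:
carry_out([
  [[0,-0.03,0],0.0637,0.3],
  [[0.0033,-0.06,0],0.1273,0.3],
  [[0.01,-0.0867,0],0.191,0.3],
  [[0.02,-0.1167,0],0.2546,0.3],
  [[0.0333,-0.1433,0],0.3183,0.3],
])

```text
time: 3.2
position: [483.7, -22.8, 305.6]
orientation: [-3.084, -0.594, -0.005]
ft_force: [0.6, -0.2, 0.2]
finger_gap: 25.6
grip_force: 0.3
```

```bash
python3 arc.py 1.0 1.5
```

```text
[ 0.1 -0.9  0. ] 0.1
[ 0.2 -1.8  0. ] 0.2
[ 0.5 -2.6  0. ] 0.3
[ 0.8 -3.5  0. ] 0.4
[ 1.2 -4.3  0. ] 0.5
[483.72922482 -22.75915632 305.59410233] [ 0.60419656 -0.165606    0.17178175] [-0.59  0.56  0.71  2.08 -0.57  0.7  -0.7 ]
```

In the tool's units: -4.3 cm / 30 = -0.1433, -3.5 cm / 30 = -0.1167, 0.5 rad / 1.5708 = 0.3183.

Emit:
carry_out([
  [[0.0033,-0.03,0],0.0637,0.3],
  [[0.0067,-0.06,0],0.1273,0.3],
  [[0.0167,-0.0867,0],0.191,0.3],
  [[0.0267,-0.1167,0],0.2546,0.3],
  [[0.04,-0.1433,0],0.3183,0.3],
])

```text
time: 3.7
position: [478.9, 21.9, 305.5]
orientation: [-3.134, 0.186, -0.003]
ft_force: [-1.3, 0.0, -0.2]
finger_gap: 25.4
grip_force: 0.3
```

```bash
python3 arc.py 1.5 1.6
```

```text
[-0.  -0.1  0. ] 0.02
[-0.  -0.3  0. ] 0.04
[ 0.  -0.5  0. ] 0.06
[ 0.  -0.6  0. ] 0.08
[ 0.  -0.8  0. ] 0.1
[478.8637092   21.92869008 305.49051158] [-1.34367649  0.02876907 -0.19874938] [-0.78  0.61  0.86  2.1  -0.7   0.74 -1.16]
```

In the tool's units: -9 cm / 30 = -0.3, -4.5 cm / 30 = -0.15, 0.1 rad / 1.5708 = 0.0637.

Emit:
carry_out([
  [[0,-0.0133,0],0.0318,0.3],
  [[0,-0.0267,0],0.0637,0.3],
  [[0,-0.0233,0],0.0637,0.35],
  [[0,-0.0233,-0.15],0.0637,0.35],
  [[0,-0.0233,-0.3],0.0637,0.5],
])

```text
time: 4.2
position: [479.0, 27.6, 395.6]
orientation: [3.123, -0.336, -0.002]
ft_force: [0.6, 0.8, -0.5]
finger_gap: 41.7
grip_force: 0.0
```

```bash
python3 - <<'E'
from h import *
for n in("top","side"): cv2.imwrite(f"pics/{n}2.png",grab_frame(n)[:,:,::-1])
f=[cv2.imread(f"pics/{n}2.png")[130:290,250:420] for n in("top","side")]
cv2.imwrite("pics/c2.png",cv2.resize(np.hstack(f),None,fx=2.3,fy=2.3,interpolation=cv2.INTER_CUBIC))
p,M=tool();print(p,shift([558.5,-52.1,258]),np.arctan2(M[1,1],M[0,1]),read_state()["q"].round(2))
E
```

```text
[480.19355429  27.26625715 398.6847619 ] [ 9.26  6.15 14.1 ] -1.784747990675939 [-0.95  0.51  1.07  2.01 -0.56  0.94 -1.37]
```

View pics/c2.png

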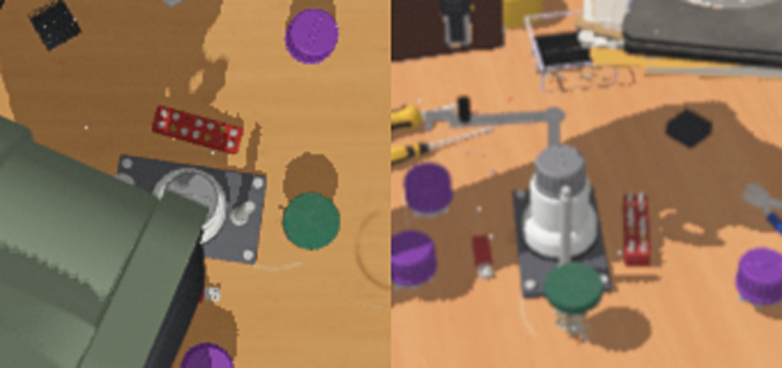

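The hasp is open by about a quarter turn: its knob is at side crop (463,108), and the bar is clear of the cap at crop (558,158). The cap lies within about 1 px of the position I predicted. Next I move over it.

In the tool's units: 9.3 cm / 30 = 0.31, 7.5 cm / 30 = 0.25, -0.7 rad / 1.5708 = -0.4456.

Emit:
carry_out([
  [[0.06,0.04,0],-0.0891,0.75],
  [[0.12,0.08,0],-0.1783,0.75],
  [[0.1867,0.1233,0],-0.2674,0.75],
  [[0.25,0.1667,0],-0.3565,0.75],
  [[0.31,0.2033,0],-0.4456,0.75],
])

```text
time: 4.8
position: [557.6, -52.6, 394.9]
orientation: [-3.047, -0.765, -0.003]
ft_force: [-0.3, -0.1, 0.2]
finger_gap: 64.3
grip_force: 0.0
```

In the tool's units: -0.7 rad / 1.5708 = -0.4456.

Emit:
carry_out([
  [[0,0,0],-0.0891,0.75],
  [[0,0,0],-0.1783,0.75],
  [[0,0,0],-0.2674,0.75],
  [[0,0,0],-0.3565,0.75],
  [[0,0,0],-0.4456,0.75],
])

```text
time: 5.3
position: [556.9, -51.7, 394.9]
orientation: [2.6, 1.763, 0.002]
ft_force: [0.6, -0.4, -0.1]
finger_gap: 64.2
grip_force: 0.0
```

```bash
python3 - <<'E'
from h import *
print("pin",ray("top",(250+241/2.3,130+213/2.3),124), "side cap",ray("side",(322.3,198.4),115))
p,M=tool();print(p,shift([558.5,-52.1,258]),np.arctan2(M[1,1],M[0,1])+.137,read_state()["q"].round(2),read_state()["finger_gap"])
E
```

```text
pin [542.98326344 -95.35682049 124.        ] side cap [557.22764448 -48.25203411 115.        ]
[556.94882813 -51.66924365 394.88728609] [ 0.    0.14 13.69] -0.2419371459693403 [-0.43  0.49  0.59  1.81 -0.33  0.94 -0.08] 64.16704163829915
```

In the tool's units: 13.6 cm / 30 = 0.4533, 10.5 cm / 30 = 0.35, -0.24 rad / 1.5708 = -0.1528.

Emit:
carry_out([
  [[0,0.0033,0.1167],-0.0891,0.75],
  [[0,0.0033,0.2333],-0.1528,0.75],
  [[0,0.0033,0.35],-0.1528,0.75],
  [[0,0.0033,0.4533],-0.1528,0.75],
  [[0,0.0033,0.4533],-0.1528,0.75],
])

```text
time: 5.8
position: [557.1, -51.8, 255.7]
orientation: [-2.375, -2.053, 0.004]
ft_force: [0.5, -0.2, 0.9]
finger_gap: 64.1
grip_force: 0.0
```

```bash
python3 - <<'E'
from h import *
p,M=tool();print(p,shift([558.5,-52.1,258]),np.arctan2(M[1,1],M[0,1])+.137,read_state()["ft_force"])
f=grab_frame("side")[150:260,260:390,::-1]
cv2.imwrite("pics/c3.png",cv2.resize(f,None,fx=4,fy=4,interpolation=cv2.INTER_CUBIC))
E
```

```text
[557.14163351 -51.79634896 255.73015051] [-0.01  0.14 -0.23] -0.008010051610032376 [ 0.45808312 -0.18997404  0.92016683]
```

View pics/c3.png

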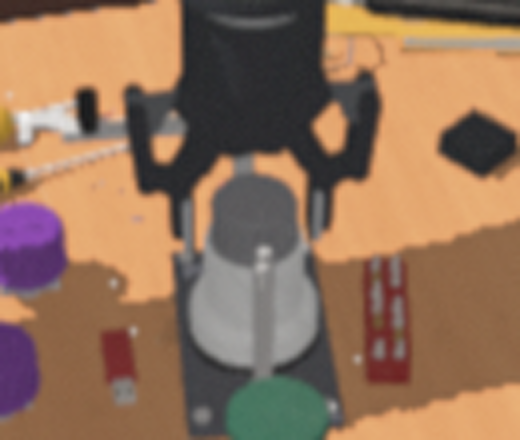

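The fingers, at crop x of about 190 and 318, straddle the cap symmetrically (centre 255). Close on it.

In the tool's units: 0.1 cm / 30 = 0.0033.

Emit:
carry_out([
  [[0,0.0033,0],0,0.6],
  [[0,0.0033,0],0,0.3],
  [[0,0.0033,0],0,0.3],
  [[0,0.0033,0],0,0.3],
  [[0,0.0033,0],0,0.3],
])

```text
time: 6.35
position: [559.5, -52.1, 260.1]
orientation: [2.376, 2.053, 0.004]
ft_force: [-3.7, -1.2, 9.1]
finger_gap: 46.9
grip_force: 57.4
```

In the tool's units: 0.15 rad / 1.5708 = 0.0955.

Emit:
carry_out([
  [[0,0,0],0.0318,0.3],
  [[0,0,0],0.0637,0.3],
  [[0,0,0],0.0955,0.3],
  [[0,0,0],0.0955,0.3],
])

```text
time: 6.75
position: [559.7, -51.8, 260.1]
orientation: [2.524, 1.867, 0.004]
ft_force: [-1.6, -0.5, 7.1]
finger_gap: 46.9
grip_force: 57.8
```

```bash
python3 - <<'E'
from h import *
s=read_state();p,M=tool(s);print(p,np.arctan2(M[1,1],M[0,1])+.137,s["ft_force"],s["ft_torque"],s["finger_gap"],s["grip_force"])
E
```

```text
[559.68597102 -51.79992898 260.11831092] -0.1603441021657443 [-1.64099432 -0.53354179  7.08151523] [-0.07081495  0.3769046  -0.09720863] 46.86456132655665 57.801493629813194
```

In the tool's units: -0.3 cm / 30 = -0.01, -0.2 cm / 30 = -0.0067, 0.2 rad / 1.5708 = 0.1273.

Emit:
carry_out([
  [[0,0,-0.0067],0.0318,0.3],
  [[0,0,-0.01],0.0637,0.3],
  [[0,0,-0.01],0.0955,0.3],
  [[0,0,-0.01],0.1273,0.3],
  [[0,0,-0.01],0.1273,0.3],
])

```text
time: 7.25
position: [558.6, -51.1, 262.3]
orientation: [-2.697, -1.608, -0.0]
ft_force: [-8.2, 3.5, 3.1]
finger_gap: 46.4
grip_force: 59.3
```

```bash
python3 - <<'E'
from h import *
s=read_state();p,M=tool(s);print(p,np.arctan2(M[1,1],M[0,1])+.137,s["ft_force"],s["ft_torque"],s["finger_gap"],s["grip_force"])
E
```

```text
[558.57976129 -51.06673053 262.25651082] -0.3587352969570741 [-8.16876322  3.52881071  3.05103836] [0.71141091 1.95299612 0.76026576] 46.39789767227812 59.291800550363405
```

The moment about z jumped to 0.76 N m at about 0.35 rad clockwise, which is the hard stop. So the cap loosens anticlockwise. Turn back and beyond.

In the tool's units: -0.65 rad / 1.5708 = -0.4138.

Emit:
carry_out([
  [[0,0,0],-0.0828,0.3],
  [[0,0,0],-0.1655,0.3],
  [[0,0,0],-0.2483,0.3],
  [[0,0,0],-0.331,0.3],
  [[0,0,0],-0.4138,0.3],
])

```text
time: 7.75
position: [559.5, -51.8, 262.7]
orientation: [2.036, 2.39, 0.003]
ft_force: [-1.3, -0.3, -0.6]
finger_gap: 46.6
grip_force: 58.8
```

```bash
python3 - <<'E'
from h import *
s=read_state();p,M=tool(s);print(p,np.arctan2(M[1,1],M[0,1])+.137,s["ft_force"],s["ft_torque"],s["finger_gap"],s["grip_force"])
E
```

```text
[559.48009472 -51.77527388 262.73164718] 0.2968303969898569 [-1.26133243 -0.31921549 -0.56018433] [ 0.00324373  0.02890686 -0.02090932] 46.58659179669731 58.84666214988101
```

In the tool's units: -0.6 rad / 1.5708 = -0.382.

Emit:
carry_out([
  [[0,0,0],-0.0764,0.3],
  [[0,0,0],-0.1528,0.3],
  [[0,0,0],-0.2292,0.3],
  [[0,0,0],-0.3056,0.3],
  [[0,0,0],-0.382,0.3],
])

```text
time: 8.25
position: [559.6, -51.6, 262.8]
orientation: [1.239, 2.884, 0.002]
ft_force: [5.6, 10.3, -5.6]
finger_gap: 46.4
grip_force: 58.4
```

```bash
python3 - <<'E'
from h import *
s=read_state();p,M=tool(s);print(p,np.arctan2(M[1,1],M[0,1])+.137,s["ft_force"],s["ft_torque"],s["finger_gap"],s["grip_force"])
E
```

```text
[559.64288088 -51.632301   262.77340667] 0.8962778629477762 [ 5.64023544 10.31862009 -5.57366323] [ 2.5380607  -1.35774527 -0.21114293] 46.36181439570077 58.42851957320818
```

In the tool's units: -0.1 rad / 1.5708 = -0.0637.

Emit:
carry_out([
  [[0,0,0],-0.0382,0.3],
  [[0,0,0],-0.0637,0.3],
  [[0,0,0],-0.0637,0.3],
])

```text
time: 8.55
position: [560.0, -51.7, 263.0]
orientation: [1.101, 2.938, 0.003]
ft_force: [3.1, 3.5, 10.3]
finger_gap: 46.1
grip_force: 63.2
```

```bash
python3 - <<'E'
from h import *
s=read_state();p,M=tool(s);print(p,np.arctan2(M[1,1],M[0,1])+.137,s["ft_force"],s["ft_torque"],s["finger_gap"],s["grip_force"])
E
```

```text
[559.97955168 -51.73721367 262.95146454] 0.9907242365590978 [ 3.10297282  3.5114676  10.30777063] [ 0.84833134 -0.74067952 -1.17837293] 46.1208945911639 63.20265570189804
```

The moment about z is now -1.18 N m, which is the loosening stop. Ease back slightly and lift gently.

In the tool's units: -1.1 cm / 30 = -0.0367, -0.8 cm / 30 = -0.0267, 0.04 rad / 1.5708 = 0.0255.

Emit:
carry_out([
  [[0,0,0],0.0191,0.3],
  [[0,0,-0.0067],0.0255,0.3],
  [[0,0,-0.0167],0.0255,0.3],
  [[0,0,-0.0267],0.0255,0.3],
  [[0,0,-0.0367],0.0255,0.3],
])

```text
time: 9.05
position: [559.2, -51.6, 272.8]
orientation: [1.16, 2.918, 0.0]
ft_force: [0.9, -1.1, -1.5]
finger_gap: 46.6
grip_force: 62.8
```

```bash
python3 - <<'E'
from h import *
s=read_state();p,M=tool(s);print(p,np.arctan2(M[1,1],M[0,1])+.137,s["ft_force"],s["ft_torque"],s["finger_gap"],s["grip_force"])
E
```

```text
[559.16915963 -51.55724177 272.7892279 ] 0.9508542083286619 [ 0.89970554 -1.06651338 -1.49381775] [0.02454673 0.06157668 0.00200594] 46.62864179639142 62.773112151771784
```

In the tool's units: -9 cm / 30 = -0.3, -1.5 cm / 30 = -0.05.

Emit:
carry_out([
  [[0,0,-0.05],0,0.3],
  [[0,0,-0.1167],0,0.3],
  [[0,0,-0.1833],0,0.3],
  [[0,0,-0.25],0,0.3],
  [[0,0,-0.3],0,0.3],
])

```text
time: 9.55
position: [558.8, -52.1, 363.8]
orientation: [1.161, 2.918, -0.0]
ft_force: [-0.2, -0.2, -0.8]
finger_gap: 46.5
grip_force: 62.8
```

Emit:
carry_out([
  [[0,0,0],0,0.3],
  [[0,0,0],0,0.3],
  [[0,0,0],0,0.3],
  [[0,0,0],0,0.3],
  [[0,0,0],0,0.3],
])

```text
time: 10.05
position: [558.9, -51.8, 361.2]
orientation: [-1.16, -2.919, 0.001]
ft_force: [-0.6, 0.1, -1.0]
finger_gap: 46.5
grip_force: 62.8
```

```bash
python3 - <<'E'
from h import *
f=[cv2.resize(i[130:290,250:420,::-1],None,fx=2.3,fy=2.3,interpolation=cv2.INTER_CUBIC) for i in(grab_frame("top"),grab_frame("side"))]
cv2.imwrite("pics/c4.png",np.hstack(f));s=read_state();print(s["position"],s["finger_gap"],s["grip_force"],abs(s["qd"]).max())
E
```

```text
[558.90487915 -51.78831373 361.36972271] 46.68522452179714 62.7956299984362 0.0034805151507373167
```

View pics/c4.png

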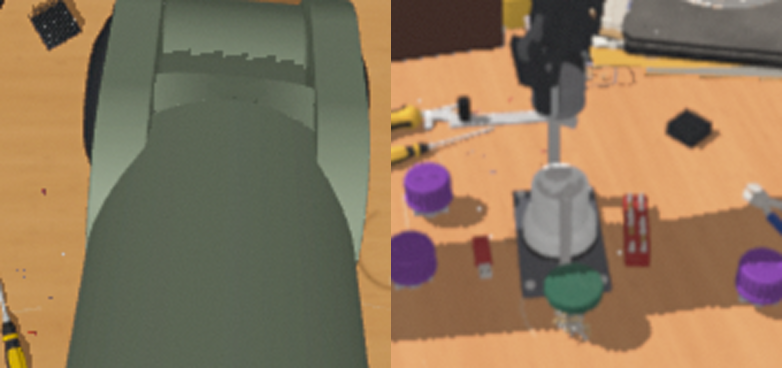

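The side view shows the neck empty at crop (560,180), the cap held in the gripper at about (570,95), the hasp still open and the bystanders in place. The cap is about 98 mm above the rim.

```bash
python3 -c "
from rig import *
print(sign_off())"
```

```text
the job is handed in; nothing more can be done
None
```

Job handed in: the hasp is swung open about a quarter turn, and the cap, which loosened anticlockwise (a right-hand thread), is held upright and still about 98 mm above the neck's rim.

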